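# Square up junction boxes against the bench fence

### The job

Pick up the aluminium straightedge by its wooden grip, push the four loose square junction boxes with its long edge until all of them stand flush in one straight line against the fence's metal rail, and keep the row pressed home for about a second with some 15 N, never more than 30 N. Then lay the straightedge flat back in the middle of its cork mat, leaving the row in line. Touch the boxes only with the straightedge, and leave everything else on the bench where it is.

Things in the scene. Friction and masses are not known exactly. Their poses are not given: they have to be found in the camera images.
- box0: one of four equal white junction boxes, 45 mm (its x) by 44 mm (its y), 35 mm high, 0.05 to 0.1 kg, loose on the bench in a ragged row in front of the fence, standing some 8 to 75 mm short of it and turned up to about 0.2 rad; its origin is the centre of its underside, x points roughly towards the fence; sliding all four takes 1 to 5 N
- box1: one of four equal white junction boxes, 45 mm (its x) by 44 mm (its y), 35 mm high, 0.05 to 0.1 kg, loose on the bench in a ragged row in front of the fence, standing some 8 to 75 mm short of it and turned up to about 0.2 rad; its origin is the centre of its underside, x points roughly towards the fence; sliding all four takes 1 to 5 N
- box2: one of four equal white junction boxes, 45 mm (its x) by 44 mm (its y), 35 mm high, 0.05 to 0.1 kg, loose on the bench in a ragged row in front of the fence, standing some 8 to 75 mm short of it and turned up to about 0.2 rad; its origin is the centre of its underside, x points roughly towards the fence; sliding all four takes 1 to 5 N
- box3: one of four equal white junction boxes, 45 mm (its x) by 44 mm (its y), 35 mm high, 0.05 to 0.1 kg, loose on the bench in a ragged row in front of the fence, standing some 8 to 75 mm short of it and turned up to about 0.2 rad; its origin is the centre of its underside, x points roughly towards the fence; sliding all four takes 1 to 5 N
- fence: fixed timber batten, 340 mm long (y), 22 mm high, with a rigid metal rail in front (330 x 12 mm, 22 mm high). Origin: mid-length, at bench height; x points square to the rail, away from the boxes. Where the rail is set is not measured: its face is parallel to y, 0 to 25 mm on the boxes' side of the origin (home boxes: x -22.5 to -47.5 mm). Then force climbs 4 N or more per mm, part lost as friction
- straightedge: aluminium straightedge: a flat blade 270 mm long (its x), 80 mm wide (its y), 6 mm thick, 0.35 kg, with an upright dark wooden grip along its middle, 110 mm long (x), 20 mm thick (y), from 6 to 40 mm above the underside; both long edges are straight and lie 40 mm from the middle; origin: centre of the blade's underside. Lies on the cork mat at the start
- mat: thin cork mat fixed to the bench to the left or right of the row, 360 mm (its x) by 110 mm (its y), 3 mm thick; origin: centre of its underside; the straightedge's place
- bin: blue open bin fixed to the bench on the side opposite the mat, 200 mm (x) by 90 mm (y), 70 mm high; not needed; origin: centre of its underside
- tape_brown: brown tape roll, 72 mm across, 24 mm high, lying flat behind the fence; bystander, leave it alone; origin: the middle of its underside
- tape_red: red tape roll, 66 mm across, 18 mm high, lying flat behind the fence; bystander, leave it alone; origin: the middle of its underside
- round_box: round junction box, white, 62 mm across, 32 mm high, behind the fence; bystander, leave it alone; origin: the middle of its underside
- marker: marker, black, 125 mm long, 17 mm high; bystander, leave it alone; origin at bench height within it
- screwdriver: screwdriver, lying on the bench at the side; bystander, leave it alone; origin at bench height within it
- tape_white: white tape roll, 68 mm across, 20 mm high, lying flat; bystander, leave it alone; origin: the middle of its underside
Not all that is in view belongs to the job. What is shaped like the box0 but orange is not meant. Leave any black look-alike of the box1 alone.

How it is judged:
By the outcome, as a careful person would: the job done as asked, in the order asked, and still so for the second after the job is handed in, with the robot touching nothing.
It also fails if it takes over 72 s, if anything falls off the work surface, if the arm or the gripper's body presses on something with over 40 N, if the wrist force passes 120 N, or if a joint passes its speed limit or range.

### The arm

A 7-joint arm with a two-finger parallel gripper is mounted at the origin on the work surface. World frame = base frame: x ahead of the robot, y to its left, z up, the work surface at z = 0. Lengths are in mm, angles in rad, forces in N, time in s.
With the tool pointing down it reaches from about 400 to 875 mm from the base axis. Payload 19.3 kg.
Tool frame: the origin (TCP) lies at the very end of the fingers, on their centre line; the grasp point (between the pads) lies 19 mm behind it (grip_point_offset is the z of the grasp point in the tool frame, in mm); z points along the fingers, x is the direction in which the jaws open and shut, and the axes are right-handed (so a half turn about z gives the same grasp; the last joint's range is limited). The gripper opens to 85 mm and grips with 20 to 120 N. Pads are 22 mm wide; open, the fingers measure 114 mm over their backs; the gripper's body (76 mm by 85 mm) begins 54 mm behind the grasp point. The pads swing forward as they close: fully open they stand 13 mm farther back than shut.
Start: joints at [-1.185, 0.521, -0.036, 1.599, 0.021, 1.021, -0.113], TCP at [275.129, 561.175, 197.891] pointing down, gripper open.
Joint ranges: [-2.91, 2.91], [-0.3, 2.13], [-1.5, 1.42], [0.17, 2.43], [-1.26, 4.41], [0.16, 1.93], [-2.52, 2.52]. Speed limits (rad/s): [1.89, 1.89, 2.39, 2.39, 3.01, 3.01, 3.01].

### API

Orientations are given as a 3x3 rotation matrix whose columns are the frame's x, y, z axes.
In Python, from workcell import movep, movel, goto_joints, open_gripper, clamp, wait, inverse_kinematics, read_state, camera, PlanningError, finish_job, grip_point_offset gives the robot as it stands. Calls block until the motion is done:
- movep(position, orientation): joint-space move of the TCP to a pose.
- movel(position, frame=None, max_speed=150, guard=None): straight line of the TCP; frame=None keeps the orientation; max_speed is the mean speed in mm/s. With guard (N) it stops when the force on the tool has changed by that much, and returns True; else False.
- goto_joints(angles): joint-space move.
- open_gripper() and clamp(): open the fingers fully, or close them until they stop; the grip force is fixed at half the most.
- wait(seconds).
- inverse_kinematics(position, orientation): joint angles nearest the present ones, or None.
- read_state(): the state.
- camera(name): name is "scene" or "top" or "wrist"; returns a dict with "image" (384x512x3 uint8, blue, green, red), "range_z" (384x512 float32, mm along the optical axis (not along the pixel's ray), 0 where there is no reading), "fx", "fy", "cx", "cy" (pixels), "cam_to_world" (4x4, takes a point from camera to world coordinates). Camera axes: x right, y up, looking along -z (the intrinsics and any distortion apply to the point x, -y, -z); pixel columns grow to the right and rows downward; lengths in mm; the calibration is good to about 2 mm. The wrist camera is an equidistant fisheye: a pixel r from the principal point sees the ray r / f radians off the axis. A picture is of the moment at which its call begins.
A pose or a line that the arm cannot do raises PlanningError and nothing moves.
- finish_job(): hands the job in, once; it reports no verdict.
The state is a dict: "time": time; "qpos": joint angles; "qvel": joint speeds; "joint_efforts": joint torques, N m; "eef_pos": TCP position; "tool_rot": TCP orientation; "ft_force": force on the tool from outside, world axes, zero at the start; "torque": the same for the moment, N m; "finger_gap": finger opening in mm.
Only numpy, scipy, OpenCV 4.12 (cv2) and the standard library are available. Lean on these libraries where they do the work, as an engineer would, in place of code of your own. Each camera call takes 0.05 s, during which the arm holds its last target. There are 200 camera calls.

## Working session

There is one attempt and no reset: what is moved stays moved. The work goes in short steps, each a Python script; the robot and the scene stay as the last script left them, time stands still between calls to the robot, and variables do not carry over. Pictures are saved under pics/ and viewed, about 8 in all and at most 12, crops included, and the job is handed in when it is done.

```bash
ls; mkdir -p pics
python3 - <<'E'
from workcell import *
import cv2,numpy as np,pickle
d={n:camera(n) for n in("scene","top")}
pickle.dump(d,open("c0.pkl","wb"))
for n in d:
    cv2.imwrite(f"pics/{n}0.png",d[n]["image"]); c=d[n]
    print(n,c["fx"],c["fy"],c["cx"],c["cy"],np.round(c["cam_to_world"],3).tolist(),[k for k in c], (c["range_z"]>0).mean())
s=read_state();print(s["time"],s["ft_force"],s["finger_gap"],grip_point_offset)
E
```

```text
pics
scene 492.5505600192866 492.5505600192866 253.38673559640728 193.8183394290793 [[-0.259, -0.533, 0.805, 1914.633], [0.966, -0.162, 0.203, 335.717], [0.023, 0.83, 0.557, 955.932], [0.0, 0.0, 0.0, 1.0]] ['image', 'range_z', 'fx', 'fy', 'cx', 'cy', 'cam_to_world'] 0.9442596435546875
top 431.0846926978064 431.0846926978064 264.2980217252507 195.95734453589307 [[-0.058, 0.974, -0.218, 318.245], [-0.998, -0.058, 0.007, -19.493], [-0.005, 0.218, 0.976, 1241.719], [0.0, 0.0, 0.0, 1.0]] ['image', 'range_z', 'fx', 'fy', 'cx', 'cy', 'cam_to_world'] 0.9960276285807291
0.1 [ 0.5526142  -0.33050603 -0.26077332] 85.30334563662444 -18.700000000000003
```

View pics/top0.png

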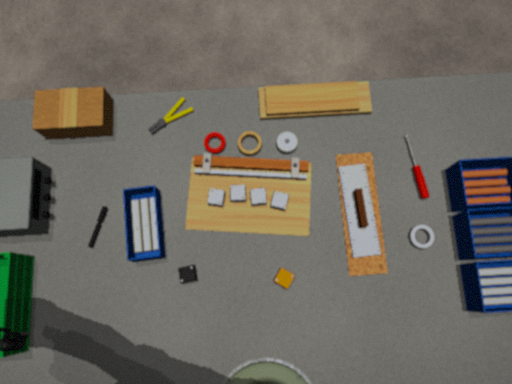

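View pics/scene0.png

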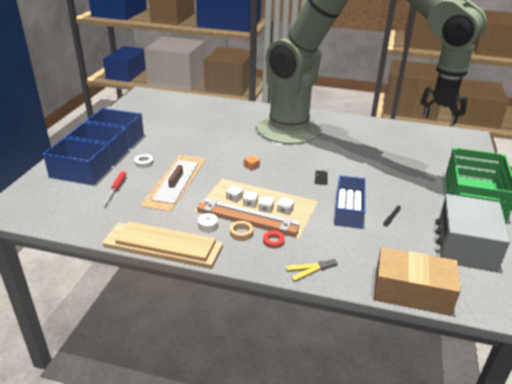

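The top view shows the boxes at about (216,197), (238,192), (259,196) and (280,200), the rail at about row 172, the mat and straightedge at (361,212), and the bin at (144,223). The orange and black decoys are at (285,278) and (188,273). Next I'll measure these with colour masks.

```bash
cat > h.py <<'E'
import numpy as np,cv2
def plane(c,uv,z,fish=False):
    uv=np.atleast_2d(np.asarray(uv,float)); x=(uv[:,0]-c["cx"])/c["fx"]; y=(uv[:,1]-c["cy"])/c["fy"]
    if fish:
        r=np.hypot(x,y)+1e-12; d=np.c_[x/r*np.sin(r),-y/r*np.sin(r),-np.cos(r)]
    else: d=np.c_[x,-y,-np.ones(len(x))]
    M=np.array(c["cam_to_world"]); d=d@M[:3,:3].T; o=M[:3,3]
    return o+d*((z-o[2])/d[:,2])[:,None]
def rect(c,cnt,z,fish=False):
    p=plane(c,cnt.reshape(-1,2),z,fish)[:,:2].astype(np.float32)
    (cx,cy),(w,h),a=cv2.minAreaRect(p)
    return np.round([cx,cy,w,h,np.radians(a)],3)
def blobs(mask,roi,amin=40):
    m=np.zeros(mask.shape,np.uint8); x0,y0,x1,y1=roi; m[y0:y1,x0:x1]=mask[y0:y1,x0:x1].astype(np.uint8)
    cs,_=cv2.findContours(m,cv2.RETR_EXTERNAL,cv2.CHAIN_APPROX_NONE)
    return [k for k in cs if cv2.contourArea(k)>amin]
E
python3 - <<'E'
import pickle,numpy as np,cv2
from h import *
c=pickle.load(open("c0.pkl","rb"))["top"]; im=c["image"]; hsv=cv2.cvtColor(im,cv2.COLOR_BGR2HSV); H,S,V=[hsv[...,i].astype(int) for i in range(3)]
D=c["range_z"]
def zat(u,v):
    z=np.median(D[v-1:v+2,u-1:u+2]); M=c["cam_to_world"]
    return np.round((M@[(u-c["cx"])/c["fx"]*z,-(v-c["cy"])/c["fy"]*z,-z,1])[:3],1)
for n,u,v in[("board",250,222),("bench",320,250),("mat",348,165),("blade",347,185),("grip",361,210),("box",238,190),("batten",250,164),("rail",250,173),("bracket",207,160)]: print(n,zat(u,v),hsv[v,u])
for n,m,r,z in[("mat",(H<22)&(S>120)&(V>110),(330,145,395,285),3),("blade",(S<70)&(V>130),(330,145,395,285),9),("grip",(V<110)&(H<20)&(S>100),(345,180,375,235),43),("boxes",(S<50)&(V>130),(185,181,310,230),35),("rail",(S<60)&(V>120),(190,166,315,182),22),("batten",(H<14)&(S>150),(185,150,315,176),22)]:
    for k in blobs(m,r): print(n,cv2.contourArea(k),np.round(k.reshape(-1,2).mean(0)),rect(c,k,z))
print(im.shape, im[165:182,250].tolist())
big=cv2.resize(im[145:290,110:400],None,fx=2.7,fy=2.7,interpolation=2);cv2.imwrite("pics/t1.png",big)
E
```

```text
board [519.6  17.1   1.8] [ 20 125 178]
bench [ 4.269e+02 -1.792e+02 -1.000e-01] [ 30  13 115]
mat [ 671.7 -282.3   11.5] [ 12  56 174]
blade [ 611.3 -273.5   10.1] [117  12 185]
grip [ 528.7 -299.    42.8] [ 10 179  87]
box [608.8  45.8  36.7] [108  14 184]
batten [688.3   7.7  24. ] [ 14 196 160]
rail [660.8   9.1  24.3] [113  16 189]
bracket [706.  132.9  30.7] [140   9  86]
mat 1446.5 [361. 215.] [ 5.30308e+02 -3.05938e+02  3.57561e+02  1.07829e+02  1.40000e-02]
blade 2457.5 [359. 211.] [ 5.37557e+02 -3.00458e+02  2.71726e+02  8.21970e+01  6.10000e-02]
grip 211.5 [360. 208.] [ 5.35176e+02 -2.97257e+02  1.04645e+02  2.05030e+01  4.20000e-02]
boxes 200.5 [280. 200.] [575.184 -71.025  43.733  43.306   1.262]
boxes 199.0 [258. 195.] [589.78   -9.309  43.137  44.078   1.52 ]
boxes 191.5 [216. 196.] [595.017 111.465  43.172  43.717   1.347]
boxes 202.0 [237. 192.] [603.488  47.648  43.271  41.674   1.522]
rail 470.0 [252. 172.] [672.456   8.303 329.849  35.573   1.458]
batten 42.0 [303. 165.] [ 674.924 -149.297   20.632   27.825    1.495]
batten 429.5 [248. 162.] [692.088   5.215 231.66   30.079   1.459]
(384, 512, 3) [[43, 95, 164], [31, 87, 152], [24, 70, 119], [32, 62, 94], [61, 105, 126], [108, 147, 164], [150, 166, 174], [178, 178, 175], [189, 180, 177], [174, 166, 165], [139, 130, 127], [85, 91, 99], [67, 108, 133], [85, 139, 165], [94, 151, 177], [92, 153, 175], [88, 147, 174]]
```

View pics/t1.png

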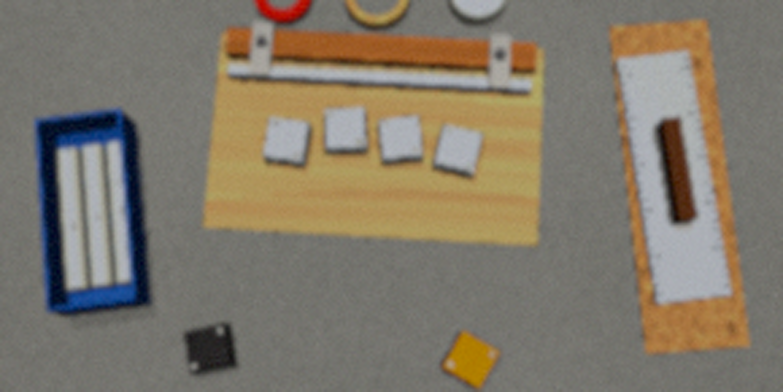

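The crop shows the same layout: four boxes on a thin board, the rail in front of the batten, and the blade turned a little more than the mat. Now I'll go to the wrist camera for a closer look.

```bash
cat >> h.py <<'E'
def R(yaw):  # tool down, jaw axis x at yaw
    c,s=np.cos(yaw),np.sin(yaw); return np.array([[c,s,0],[s,-c,0],[0,0,-1.]])
E
python3 - <<'E'
from workcell import *
from h import *
import pickle
for y in(-0.113,np.pi-.113): print("push",y,inverse_kinematics([570,20,60],R(y)))
for y in(-1.52,1.62): print("grasp",y,inverse_kinematics([536,-299,60],R(y)))
movep([520,20,300],R(-0.113)); wait(.3); a=camera("wrist")
movep([536,-299,250],R(-1.52)); wait(.3); b=camera("wrist")
pickle.dump([a,b],open("w0.pkl","wb"))
for c in(a,b): print(c["fx"],c["cx"],c["cy"],np.round(c["cam_to_world"],3).tolist())
s=read_state();print(s["time"],s["qpos"],s["ft_force"],s["eef_pos"])
cv2.imwrite("pics/w0.png",np.hstack([a["image"],b["image"]])[:, :]); im=cv2.imread("pics/w0.png"); cv2.imwrite("pics/w0.png",cv2.resize(np.vstack([a["image"],b["image"]]),None,fx=.78,fy=.78,interpolation=3))
E
```

```text
push -0.113 [-0.41248836  0.6606819   0.3931759   1.87126962 -0.38129014  0.68387923
  0.09229233]
push 3.028592653589793 [ 0.64561862  1.00298731 -1.2797596   1.81579035  1.05020595  1.19701881
  2.0445354 ]
grasp -1.52 [-0.00847373  0.78950174  0.65714974  1.76133422 -0.6379739   0.81574243
 -0.56066307]
grasp 1.62 [ 0.33180802  0.67827463  0.11899691  1.7427566  -0.11229044  0.72716246
  2.12868205]
297.3186396354542 254.37658491072455 195.06306934809092 [[0.994, 0.107, 0.03, 527.914], [-0.111, 0.958, 0.263, 87.706], [-0.001, -0.265, 0.964, 475.517], [0.0, 0.0, 0.0, 1.0]]
297.3186396354542 254.37658491072455 195.06306934809092 [[0.053, 0.963, 0.265, 603.539], [-0.999, 0.051, 0.014, -293.996], [-0.0, -0.265, 0.964, 425.798], [0.0, 0.0, 0.0, 1.0]]
4.1833 [-0.11610638  0.58590947  0.83598804  1.59857276 -0.46300315  1.16604814
 -0.6961829 ] [-0.41282502  0.85114029  0.06752263] [ 536.22665376 -298.51553035  250.1426659 ]
```

View pics/w0.png

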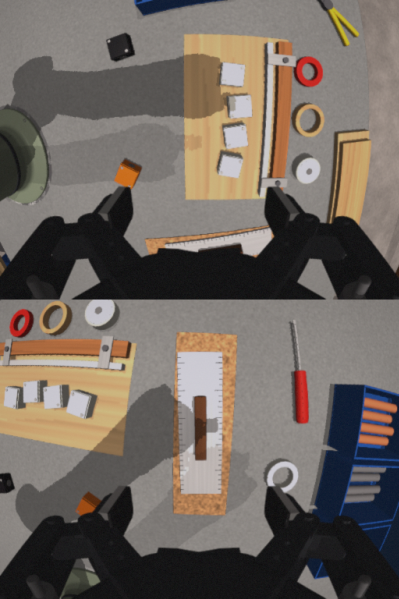

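Wrist view A shows the four boxes at about columns 295–306, rows 95–211 (full-size pixels), and the rail at about column 342. View B shows the blade centred near (256,162) on the mat. Next I'll measure both.

Run:
```python
import pickle,numpy as np,cv2
from h import *
a,b=pickle.load(open("w0.pkl","rb"))
im=b["image"]; H,S,V=[cv2.cvtColor(im,cv2.COLOR_BGR2HSV)[...,i].astype(int) for i in range(3)]
for n,m,r,z in[("mat",(H<22)&(S>70),(215,35,310,285),3),("blade",(S<60),(222,60,290,255),9),("grip",(V<115)&(H<20)&(S>100),(240,115,270,215),43)]:
    for k in blobs(m,r,150):
        print(n,cv2.contourArea(k),cv2.boundingRect(k),rect(b,cv2.convexHull(k),z,True))
im=a["image"]; hs=cv2.cvtColor(im,cv2.COLOR_BGR2HSV);H,S,V=[hs[...,i].astype(int) for i in range(3)]
for v in(90,130,170,210): print(v,V[v,326:366].tolist()); print("  S",S[v,326:366].tolist())
for k in blobs((S<60)&(V>140),(270,70,328,240),100): print("box",cv2.boundingRect(k),rect(a,cv2.convexHull(k),35,True))
for k in blobs((S<60)&(V>140),(328,70,358,238),100): print("rail",cv2.boundingRect(k))
# range-based check
D=b["range_z"]; print("range frac",(D>0).mean(),(a["range_z"]>0).mean())
cr=cv2.resize(a["image"][60:250,260:400],None,fx=3,fy=3,interpolation=2); cr2=cv2.resize(b["image"][30:280,200:320],None,fx=2.28,fy=2.28,interpolation=2)
cv2.imwrite("pics/w1.png",np.hstack([cr,cr2[:570]]) )
```

```text
mat 17169.0 (222, 42, 82, 235) [ 5.30507e+02 -3.05804e+02  3.59603e+02  1.10332e+02  1.50000e-02]
blade 9889.5 (227, 67, 59, 182) [ 5.38133e+02 -3.00558e+02  2.69213e+02  8.01790e+01  6.40000e-02]
grip 997.0 (250, 124, 14, 81) [ 5.39192e+02 -2.99926e+02  1.06590e+02  1.74020e+01  5.90000e-02]
90 [201, 201, 201, 202, 201, 201, 201, 201, 202, 200, 199, 180, 164, 112, 69, 60, 91, 196, 202, 201, 201, 202, 201, 199, 189, 184, 151, 82, 54, 53, 70, 135, 183, 178, 171, 168, 165, 168, 176, 176]
  S [109, 113, 110, 111, 108, 108, 105, 105, 107, 108, 109, 113, 109, 89, 30, 17, 3, 8, 4, 3, 3, 3, 5, 12, 70, 109, 117, 118, 132, 140, 160, 161, 160, 160, 160, 161, 162, 162, 161, 162]
130 [202, 204, 202, 202, 202, 203, 202, 204, 203, 202, 197, 189, 117, 68, 67, 101, 169, 201, 202, 202, 202, 200, 201, 198, 191, 161, 89, 55, 55, 70, 124, 176, 177, 179, 182, 180, 180, 178, 177, 178]
  S [111, 111, 111, 109, 107, 106, 107, 106, 108, 107, 110, 112, 96, 26, 15, 8, 6, 3, 1, 4, 3, 3, 10, 71, 109, 114, 120, 144, 134, 142, 160, 161, 161, 165, 164, 164, 162, 163, 163, 163]
170 [204, 203, 203, 203, 203, 201, 203
[... 402 characters left out ...]
157, 198, 203, 203, 202, 203, 203, 202, 189, 117, 63, 56, 63, 105, 157, 183, 185, 182, 176, 170, 169, 172, 176, 172, 176, 179, 180, 179, 183]
  S [108, 104, 102, 98, 97, 100, 113, 96, 34, 12, 8, 3, 3, 1, 3, 3, 6, 11, 81, 111, 109, 138, 164, 138, 158, 167, 163, 163, 160, 161, 161, 161, 162, 161, 163, 159, 164, 162, 162, 160]
box (279, 199, 33, 29) [574.574 -69.221  44.348  44.392   1.277]
box (287, 159, 31, 32) [ 5.8954e+02 -8.9610e+00  4.4644e+01  4.3781e+01  4.7000e-02]
box (294, 121, 29, 31) [603.694  49.28   45.107  42.965   1.492]
box (283, 80, 31, 31) [595.059 111.402  43.716  43.642   1.379]
rail (335, 229, 23, 9)
rail (336, 70, 22, 158)
range frac 0.9850616455078125 0.9850056966145834
```

View pics/w1.png

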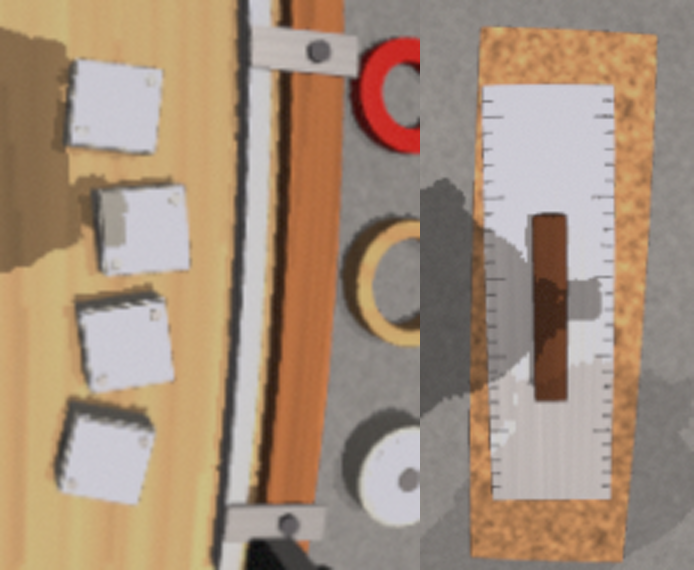

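Run:
```python
import pickle,numpy as np,cv2
from h import *
a,b=pickle.load(open("w0.pkl","rb")); V=cv2.cvtColor(a["image"],cv2.COLOR_BGR2GRAY).astype(float)
T=[];B=[]
for v in range(84,222,3):
    r=V[v,328:350]; j=int(np.argmin(r))
    k=next((k for k in range(j,21) if r[k]<130<=r[k+1]),None)
    i=next((i for i in range(j,0,-1) if r[i]<115<=r[i-1]),None)
    if k: T.append([328+k+(130-r[k])/(r[k+1]-r[k]),v])
    if i: B.append([328+i-(115-r[i])/(r[i-1]-r[i]),v])
for n,P,z in(("top",T,22),("bottom",B,0)):
    p=plane(a,P,z,True); 
    for _ in range(2):
        f=np.polyfit(p[:,1],p[:,0],1); e=p[:,0]-np.polyval(f,p[:,1]); p=p[abs(e)<2]
    print(n,len(p),"x at y=20:",np.polyval(f,20),"x at 0",f[1],"slope",f[0],"line yaw",np.arctan(-f[0]) ,e.std())
```

```text
top 35 x at y=20: 656.3453875932772 x at 0 654.0505299184739 slope 0.11474288374016527 line yaw -0.11424325908720923 0.23488304837787866
bottom 7 x at y=20: 656.3477027693161 x at 0 653.9475544619474 slope 0.12000741536843643 line yaw -0.1194362361148797 0.30500679558353033
```

The rail face is found twice, top and bottom edge agreeing: x = 654.0 + 0.115·y, normal yaw −0.114. The blade is at (538.2, −300.4), yaw 0.062, and the mat at (530.4, −305.8), yaw 0.015. Next I'll grasp, lift and check.

```bash
cat >> h.py <<'E'
PH=-0.114; n=np.array([np.cos(PH),np.sin(PH)]); t=np.array([-n[1],n[0]]); S0=87.6
def rowpos(d,z,s=S0): p=n*d+t*s; return [p[0],p[1],z]
E
python3 - <<'E'
from workcell import *
from h import *
import pickle
Y=0.062-np.pi/2
movep([538.2,-300.4,70],R(Y)); print(movel([538.2,-300.4,15],max_speed=60,guard=12))
f0=read_state()["ft_force"]
clamp(); s=read_state(); print("gap",s["finger_gap"],s["ft_force"]-f0,s["eef_pos"])
movel([538.2,-300.4,140],max_speed=100); wait(.2)
s=read_state(); print("gap",s["finger_gap"],s["ft_force"]-f0,s["torque"],s["time"])
movep(rowpos(490,140),R(PH)); wait(.2)
c=camera("wrist"); tp=camera("top"); sc=camera("scene"); pickle.dump([c,tp,sc],open("w1.pkl","wb")); s=read_state(); print(s["eef_pos"],s["qpos"],s["time"],s["ft_force"])
cv2.imwrite("pics/w2.png",np.vstack([c["image"][:300],cv2.resize(sc["image"][120:260,120:360],(512,299),interpolation=2)]))
E
```

```text
False
gap -0.13931082863739502 [-0.26874543  0.11335274 -0.14912847] [ 538.2153043  -300.41120718   15.02093669]
gap 0.09158166827037399 [-0.25653561  0.57018281 -0.20616399] [ 0.04010813  0.00282053 -0.00454449] 8.3667
[496.85894041  30.8629355  139.92847045] [-0.54873079  0.44386463  0.48552801  2.00578147 -0.2949545   0.7598381
 -0.00221966] 9.9833 [-0.23164955  0.24203646 -0.06221243]
```

View pics/w2.png

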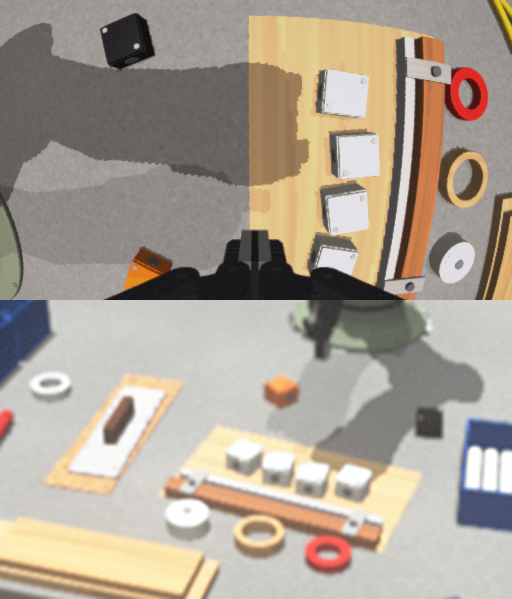

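This shows a missed grasp: the gap is 0, the fingers are shut and empty, and the straightedge is still on the mat. I'll compare its pose now with before.

Run:
```python
import pickle
from workcell import *
from h import *
c,tp,sc=pickle.load(open("w1.pkl","rb")); d=pickle.load(open("c0.pkl","rb"))
for c in(d["top"],tp):
    H,S,V=[cv2.cvtColor(c["image"],cv2.COLOR_BGR2HSV)[...,i].astype(int) for i in range(3)]
    for nm,m,r,z in[("blade",(S<70)&(V>130),(330,145,395,285),9),("grip",(V<110)&(H<20)&(S>100),(335,170,385,245),43)]:
        for k in blobs(m,r): print(nm,cv2.contourArea(k),rect(c,k,z))
Y=0.062-np.pi/2
open_gripper(); print("open gap",read_state()["finger_gap"])
movep([538.2,-300.4,70],R(Y)); movel([538.2,-300.4,15],max_speed=80,guard=12); wait(.1)
A=camera("wrist");g0=read_state()
clamp(); g=read_state(); wait(.5); g2=read_state(); B=camera("wrist")
for q in(g0,g,g2): print(q["time"],q["finger_gap"],q["ft_force"],q["torque"],q["eef_pos"])
sc=camera("scene")
cv2.imwrite("pics/w3.png",np.vstack([np.hstack([A["image"],B["image"]])[:,::1][60:,112:-112],cv2.resize(sc["image"][130:230,120:270],(800,533))[:270]]) if 0 else np.vstack([cv2.resize(np.hstack([A["image"],B["image"]]),(800,300),interpolation=3),cv2.resize(sc["image"][90:215,90:290],(480,300),interpolation=2).repeat(1,axis=1) if 0 else cv2.copyMakeBorder(cv2.resize(sc["image"][90:215,90:290],(480,300),interpolation=2),0,0,0,320,0)]))
```

```text
blade 2457.5 [ 5.37557e+02 -3.00458e+02  2.71726e+02  8.21970e+01  6.10000e-02]
grip 211.5 [ 5.35176e+02 -2.97257e+02  1.04645e+02  2.05030e+01  4.20000e-02]
blade 2474.5 [ 5.37619e+02 -3.00207e+02  2.71610e+02  8.26040e+01  6.30000e-02]
grip 211.5 [ 5.35193e+02 -2.97108e+02  1.04691e+02  1.97450e+01  5.50000e-02]
open gap 85.48262749305205
13.05 85.1291019901522 [-0.10582335 -1.29549314 -0.65624067] [-0.01608165  0.01710997  0.0556566 ] [ 538.43201436 -300.53652549   15.46876994]
13.8167 -0.28905563237759246 [-0.90295565  0.10213751  0.53568763] [ 0.00463337  0.00068318 -0.01185283] [ 538.17067463 -300.42899617   15.00292245]
14.3167 -0.39381294857440974 [ 0.30964201 -0.26309957  0.50554169] [-0.00353295  0.0029945   0.0132509 ] [ 538.18634723 -300.41843444   14.99804116]
```

View pics/w3.png

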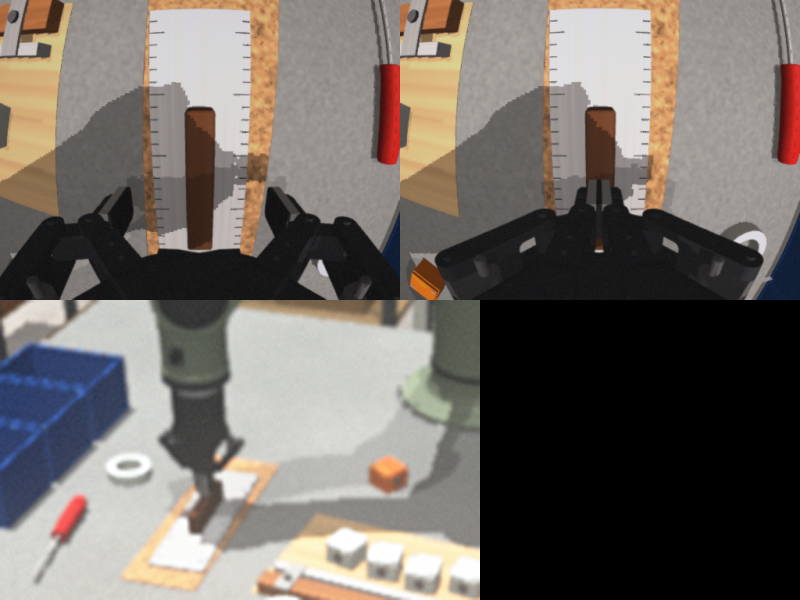

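The scene view shows the shut fingers standing above the grip, although the TCP reads z=15. I'll use the wrist range image to find where the fingertips really are.

Run:
```python
from workcell import *
from h import *
c=camera("wrist"); D=c["range_z"]; M=np.array(c["cam_to_world"]); print(np.round(M[:3,3],1),read_state()["eef_pos"],read_state()["tool_rot"].round(3).tolist())
def pt(u,v):
    z=D[v,u]; x=(u-c["cx"])/c["fx"]; y=(v-c["cy"])/c["fx"]; r=np.hypot(x,y)+1e-12
    d=np.array([x/r*np.sin(r),-y/r*np.sin(r),-np.cos(r)]); d=d/np.cos(r)*z
    return np.round((M@np.r_[d,1])[:3],1)
for v in(100,120,140,150,160,180,200,220,226,230,234,238,242,250,260,280): print(v,[(pt(u,v).tolist()) for u in(225,249,256)],c["image"][v,249])
s=camera("scene"); D2=s["range_z"]; M2=np.array(s["cam_to_world"])
def pt2(u,v):
    z=D2[v,u]; return np.round((M2@[(u-s["cx"])/s["fx"]*z,-(v-s["cy"])/s["fy"]*z,-z,1])[:3],1).tolist()
for v in range(155,190,3): print(v,[pt2(u,v) for u in(174,178)],s["image"][v,176])
```

```text
[ 605.4 -295.4  190.6] [ 538.2041135  -300.40242374   14.98995547] [[0.062, -0.998, -0.0], [-0.998, -0.062, 0.0], [-0.0, 0.0, -1.0]]
100 [[613.7, -277.2, 9.8], [614.5, -291.5, 8.3], [614.7, -295.7, 8.8]] [225 223 224]
120 [[601.5, -277.7, 8.5], [602.2, -292.3, 8.0], [602.5, -296.5, 9.6]] [225 224 224]
140 [[589.1, -278.3, 8.3], [592.7, -293.4, 40.3], [592.9, -297.0, 40.3]] [24 35 52]
150 [[583.1, -278.7, 9.3], [587.9, -293.8, 42.9], [588.0, -297.3, 41.6]] [ 42  70 118]
160 [[576.6, -278.9, 8.1], [582.7, -294.1, 42.1], [583.1, -297.6, 43.5]] [34 48 77]
180 [[563.9, -279.4, 8.0], [572.4, -294.7, 42.3], [572.9, -298.2, 43.2]] [31 44 73]
200 [[550.9, -280.0, 8.6], [562.0, -295.3, 43.1], [561.8, -299.0, 41.3]] [32 46 73]
220 [[537.0, -280.4, 7.9], [550.6, -296.0, 41.9], [551.2, -299.6, 42.9]] [34 45 73]
226 [[533.5, -280.6, 9.8], [547.5, -296.1, 42.8], [547.3, -299.9, 41.7]] [24 34 58]
230 [[530.3, -280.7, 8.8], [549.5, -296.2, 53.2], [605.4, -295.4, 190.6]] [56 59 66]
234 [[527.4, -280.7, 8.6], [549.8, -296.3, 59.1], [549.8, -299.7, 58.7]] [65 67 70]
238 [[524.6, -280.8, 9.0], [549.0, -2
[... 446 characters left out ...]
 73]
158 [[552.2, -293.0, 106.4], [544.2, -281.7, 104.0]] [65 67 71]
161 [[546.5, -296.5, 90.7], [542.1, -283.4, 90.6]] [68 71 73]
164 [[553.4, -294.2, 83.0], [537.2, -286.5, 75.2]] [87 88 90]
167 [[548.2, -297.5, 67.3], [537.8, -287.1, 63.2]] [90 91 94]
170 [[548.9, -298.1, 55.4], [520.6, -295.7, 39.5]] [ 98 101 105]
173 [[547.8, -299.5, 42.1], [536.7, -289.2, 37.4]] [ 77  85 101]
176 [[565.3, -292.2, 41.4], [543.7, -286.9, 29.5]] [72 79 93]
179 [[579.9, -286.4, 38.8], [535.5, -291.5, 11.2]] [69 77 89]
182 [[582.1, -286.2, 27.8], [550.1, -285.7, 8.4]] [103 108 116]
185 [[582.4, -287.0, 15.4], [568.2, -278.3, 8.3]] [167 168 172]
188 [[591.2, -283.8, 9.0], [590.0, -269.2, 11.1]] [178 179 182]
```

The range image puts the shut fingertips at z≈50, 35 mm above the reported TCP of 15. Laterally they sit where expected. The arm's reported height doesn't match the fingers here, so I'll trust the camera and go 35 mm lower under guard.

```bash
cat >> h.py <<'E'
DZ=-35.0 # reported TCP z minus true fingertip z
E
python3 - <<'E'
from workcell import *
from h import *
import pickle
movel([538.2,-300.4,60],max_speed=150); open_gripper(); wait(.2)
print("guard",movel([538.2,-300.4,16+DZ],max_speed=60,guard=10)); wait(.1)
f0=read_state(); clamp(); wait(.2); s=read_state()
print(f0["eef_pos"],f0["ft_force"],"gap",s["finger_gap"],s["ft_force"],s["eef_pos"])
c=camera("wrist"); pickle.dump(c,open("w4.pkl","wb"))
D=c["range_z"]; M=np.array(c["cam_to_world"])
def pt(u,v):
    z=D[v,u]; x=(u-c["cx"])/c["fx"]; y=(v-c["cy"])/c["fx"]; r=np.hypot(x,y)+1e-12
    d=np.array([x/r*np.sin(r),-y/r*np.sin(r),-np.cos(r)])/np.cos(r)*z
    return np.round((M@np.r_[d,1])[:3],1).tolist()
for v in range(214,250,3): print(v,[pt(u,v) for u in(225,236,256,270)])
if s["finger_gap"]>15:
    movel([538.2,-300.4,35],max_speed=60); wait(.2); g=read_state(); print("lift",g["finger_gap"],g["ft_force"],g["torque"],g["time"])
E
```

```text
guard False
[ 538.37664074 -300.47360123  -18.69328237] [-0.28290725  1.0088206   1.08886908] gap 19.23333136117074 [-0.49108975  0.14026588  6.39482075] [ 538.29997486 -300.58481471  -18.77595468]
214 [[553.3, -283.2, 8.3], [566.2, -290.6, 44.2], [566.2, -298.7, 42.6], [566.7, -304.3, 43.0]]
217 [[552.0, -283.4, 9.2], [564.2, -290.6, 42.2], [564.8, -298.8, 42.2], [564.7, -304.6, 41.0]]
220 [[550.2, -283.4, 8.9], [563.1, -290.7, 42.8], [563.4, -298.9, 42.1], [564.0, -304.6, 42.6]]
223 [[548.1, -283.4, 7.9], [562.1, -290.8, 43.4], [562.7, -298.9, 43.7], [562.3, -304.7, 41.6]]
226 [[546.8, -283.5, 9.1], [560.3, -290.8, 42.2], [561.4, -299.0, 43.6], [561.7, -304.7, 43.5]]
229 [[548.7, -284.3, 18.0], [558.9, -290.8, 42.2], [559.6, -299.1, 42.5], [560.4, -304.8, 43.5]]
232 [[548.5, -284.6, 21.5], [557.5, -290.9, 41.9], [558.4, -299.2, 42.7], [558.7, -305.0, 42.7]]
235 [[548.8, -285.0, 25.9], [556.4, -291.0, 42.6], [557.1, -299.3, 43.1], [557.2, -305.1, 42.5]]
238 [[548.6, -285.3, 28.9], [555.2, -291.0, 43.0], [555.6, -299.4, 42.7], [555.7, -305.3, 42.1]]
241 [[548.3, -285.6, 31.7], [553.5, -291.1, 42.3], [554.3, -299.4, 42.8], [554.9, -305.3, 43.3]]
244 [[549.1, -286.0, 36.6], [552.4, -291.1, 42.8], [552.9, -299.5, 42.7], [553.0, -305.5, 42.3]]
247 [[548.6, -286.2, 38.7], [550.8, -291.2, 42.5], [551.6, -299.6, 43.0], [551.4, -305.6, 41.9]]
lift 18.807235551513298 [ 0.95412669 -0.11610484 -3.98367894] [ 0.01144531  0.00814165 -0.00864024] 19.6333
```

The straightedge is held now: gap 19 mm, weight −3.5 N. Next I'll carry it across, lower it to about 4.5 mm above the bench and push with force feedback.

Run:
```python
from workcell import *
from h import *
import pickle
movel([538.2,-300.4,70],max_speed=120); movep(rowpos(490,90),R(PH))
ZP=-17.3
print("descent",movel(rowpos(490,0),max_speed=80,guard=12),movel(rowpos(490,ZP),max_speed=40,guard=6)); wait(.3)
b=np.mean([(wait(.02),read_state()["ft_force"])[1] for _ in range(8)],0); pickle.dump(b,open("base.pkl","wb"))
s=read_state(); print(b,s["eef_pos"],s["time"],s["finger_gap"])
d=490.
while d<556:
    d+=6; h=movel(rowpos(d,ZP),max_speed=30,guard=9); s=read_state(); print(d,h,round(float(n@s["eef_pos"][:2]),2),np.round((s["ft_force"]-b),1),s["torque"].round(2))
    if h: break
c=camera("wrist");t2=camera("top");pickle.dump([c,t2],open("w5.pkl","wb"));print(s["time"])
cv2.imwrite("pics/w5.png",np.vstack([c["image"][:300],cv2.resize(t2["image"][140:260,170:375],(512,300),interpolation=2)]))
```

```text
descent False False
[-0.32344793 -0.0233019  -3.23835465] [496.83039854  31.33856287 -17.22840763] 23.6333 18.927625997881837
496.0 False 496.2 [ 0.2 -0.4 -0.1] [-0.04 -0.06  0.04]
502.0 False 502.18 [0.2 0.4 0.5] [-0.01 -0.   -0.04]
508.0 False 508.14 [ 0.5 -0.7  0.1] [-0.01  0.03 -0.03]
514.0 False 514.16 [-0.1  1.  -0.4] [-0.02 -0.01  0.  ]
520.0 False 520.2 [ 0.8 -0.4 -0. ] [-0.02  0.    0.02]
526.0 False 526.26 [ 0.1  0.  -0.1] [ 0.05  0.02 -0.02]
532.0 False 532.29 [-0.1 -0.  -0.6] [-0.    0.06 -0.01]
538.0 False 538.34 [0.4 0.6 0.5] [ 0.   -0.02 -0.01]
544.0 False 544.34 [ 0.4  0.1 -0.3] [-0.02 -0.   -0.05]
550.0 False 550.31 [-0.6  0.8 -0.7] [-0.04 -0.03 -0.01]
556.0 False 556.33 [ 0.   0.2 -0.7] [-0.02  0.01 -0.03]
27.4833
```

View pics/w5.png

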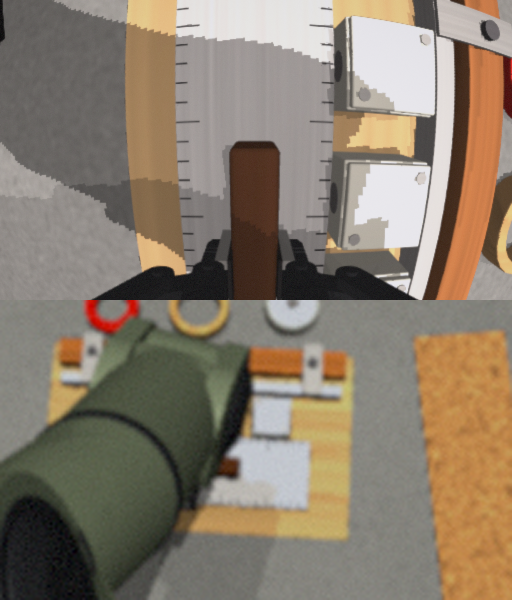

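The wrist view shows the blade edge flush on the boxes, with the rail a few mm beyond them. Now I'll press home in fine steps.

Run:
```python
from workcell import *
from h import *
import pickle
b=pickle.load(open("base.pkl","rb")); ZP=-17.3
def F(k=6):
    v=[]
    for _ in range(k): wait(.015); v.append(-float(n@(read_state()["ft_force"]-b)[:2]))
    return np.mean(v),max(v)
d=561.; print(movel(rowpos(d,ZP),max_speed=25,guard=9))
f=F()
while f[0]<15.2 and d<595:
    d+= .6 if f[0]<4 else (.35 if f[0]<11 else .2)
    h=movel(rowpos(d,ZP),max_speed=10,guard=12); f=F(); s=read_state(); print(round(d,2),h,np.round(f,1),s["torque"].round(2)[2],round(float(n@s["eef_pos"][:2]),2))
    if f[0]>22: break
T0=s["time"]
if f[0]<22:
  while read_state()["time"]<T0+1.5:
    f=F(4)
    if f[0]<13.5: d+=.15; movel(rowpos(d,ZP),max_speed=10,guard=10)
    if f[0]>18: d-=.15; movel(rowpos(d,ZP),max_speed=10,guard=10)
    print(round(d,2),np.round(f,1))
s=read_state();print(s["time"],s["torque"],s["ft_force"]-b)
c=camera("wrist");pickle.dump([c,d],open("w6.pkl","wb"));cv2.imwrite("pics/w6.png",c["image"][:300])
```

```text
False
561.6 False [-0.3  0.1] -0.0 561.63
562.2 False [2.6 2.9] -0.12 561.97
562.8 False [0.6 1.1] -0.06 562.92
563.4 False [0.6 1.2] -0.05 563.49
564.0 False [0.8 1.9] 0.01 564.07
564.6 False [1.1 1.6] 0.02 564.65
565.2 False [1.4 2.3] 0.02 565.22
565.8 False [4.9 5.5] -0.04 565.21
566.15 False [6.9 7.4] -0.06 565.22
566.5 False [8.7 9.5] -0.01 565.2
566.85 False [10.9 11.4] -0.11 565.19
567.2 False [13.  13.8] -0.08 565.18
567.4 False [13.9 14.6] -0.09 565.17
567.6 False [15.2 15.9] -0.03 565.18
567.6 [15.4 15.8]
567.6 [15.3 15.6]
567.6 [15.6 15.9]
567.6 [15.4 15.6]
567.6 [15.4 16. ]
567.6 [15.6 16.4]
567.6 [15.3 16.1]
567.6 [15.5 16.2]
567.6 [15.6 15.9]
567.6 [15.5 15.8]
567.6 [15.1 15.5]
567.6 [15.3 15.8]
567.6 [15.4 15.7]
567.6 [14.8 15.2]
567.6 [14.8 15. ]
567.6 [14.9 15.5]
567.6 [15.4 15.8]
567.6 [15.4 16.3]
567.6 [15.6 15.9]
567.6 [15.2 16.1]
567.6 [15.2 15.5]
567.6 [15.3 15.4]
567.6 [15.3 15.9]
34.4667 [ 0.35656411  3.13391233 -0.05964251] [-15.81671901   1.68658448   9.93379996]
```

View pics/w6.png

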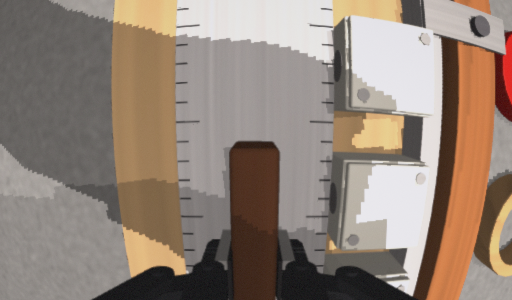

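The blade stops hard at d=565.2 with a steady 15.3 N, and the view shows the boxes against the rail. There is also an upward Fz of 10 N, so the blade edge may be resting on the bench and taking part of the push. I'll back off, raise it 2.5 mm and press again.

Run:
```python
from workcell import *
from h import *
import pickle
ZP=-17.3
def raw(k=6):
    v=[]
    for _ in range(k): wait(.015); v.append(read_state()["ft_force"])
    return np.mean(v,0)
movel(rowpos(561,ZP),max_speed=30); ZP=-14.8; movel(rowpos(561,ZP),max_speed=30); wait(.2); b=raw(8); print("base",b,pickle.load(open("base.pkl","rb")))
d=564.5; movel(rowpos(d,ZP),max_speed=20,guard=9)
def F(): q=raw(4)-b; return np.r_[-(n@q[:2]),q[2]]
f=F()
while f[0]<15.8 and d<575:
    d+=.5 if f[0]<10 else .2; movel(rowpos(d,ZP),max_speed=10,guard=12); f=F(); s=read_state(); print(round(d,2),np.round(f,1),round(float(n@s["eef_pos"][:2]),2),round(s["eef_pos"][2],2))
    if f[0]>22: break
T0=read_state()["time"]; v=[]
while read_state()["time"]<T0+1.3: v.append(F())
print(np.min(v,0),np.max(v,0),read_state()["time"],read_state()["finger_gap"])
```

```text
base [-0.02507529 -0.36646252 -2.94659038] [-0.32344793 -0.0233019  -3.23835465]
565.0 [-0.  -0.7] 564.99 -14.82
565.5 [2.9 1.2] 565.22 -14.84
566.0 [6.4 2.9] 565.22 -14.9
566.5 [8.9 5.1] 565.17 -15.01
567.0 [11.6  7.6] 565.17 -15.06
567.2 [12.8  8.2] 565.2 -15.09
567.4 [13.9  8.8] 565.18 -15.11
567.6 [15.3 10.1] 565.14 -15.13
567.8 [16.6 10.5] 565.16 -15.16
[15.99163654 10.39140203] [16.85455353 10.97527021] 40.0417 18.99807664902172
```

Fz rises in the same ratio at the new height, so it comes from the arm and the boxes rather than the bench. The row held at 16.0–16.9 N for 1.3 s. Now I'll back off and lay the straightedge down.

Run:
```python
from workcell import *
from h import *
import pickle
movel(rowpos(562,-14.8),max_speed=30); movel(rowpos(510,-14.8),max_speed=80); movel(rowpos(500,90),max_speed=150)
Y=0.015-np.pi/2
movep([530.4,-305.8,60],R(Y)); movel([530.4,-305.8,-10],max_speed=80); wait(.2)
print("touch",movel([530.4,-305.8,-19.6],max_speed=12,guard=5)); s=read_state(); print(s["eef_pos"],s["ft_force"])
open_gripper(); wait(.2); movel([530.4,-305.8,150],max_speed=150); goto=read_state(); print(goto["time"])
movep([480,-180,300],R(Y+.8)); wait(.2)
w=camera("wrist"); t2=camera("top"); s2=camera("scene"); pickle.dump([w,t2,s2],open("w7.pkl","wb")); print(read_state()["time"])
cv2.imwrite("pics/w7.png",np.vstack([cv2.resize(w["image"],(400,300)),cv2.resize(t2["image"][130:290,110:400],(400,221))]) )
```

```text
touch True
[ 530.29544223 -305.76364131  -18.77144124] [-0.94021626  1.66542628  8.34866777]
47.3667
48.5417
```

View pics/w7.png

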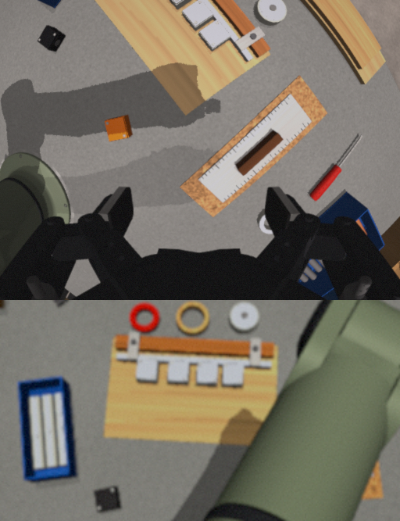

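The straightedge lies centred on its mat and the four boxes stand against the rail. I'll check both by measurement, then hand in.

Run:
```python
import pickle
from h import *
w,t2,s2=pickle.load(open("w7.pkl","rb"))
H,S,V=[cv2.cvtColor(t2["image"],cv2.COLOR_BGR2HSV)[...,i].astype(int) for i in range(3)]
for k in blobs((S<50)&(V>130),(185,175,310,230),60):
    r=rect(t2,k,35); print("box",cv2.contourArea(k),r,"n",round(float(n@r[:2]),1),"home 627.3; s",round(float(t@r[:2]),1))
H,S,V=[cv2.cvtColor(w["image"],cv2.COLOR_BGR2HSV)[...,i].astype(int) for i in range(3)]
for nm,m,z in(("mat",(H<22)&(S>70),3),("blade",(S<60)&(V>90),9)):
    for k in blobs(m,(225,90,425,285),1500): print(nm,cv2.contourArea(k),rect(w,cv2.convexHull(k),z,True))
D=w["range_z"]; M=np.array(w["cam_to_world"])
def pt(u,v):
    z=np.median(D[v-2:v+3,u-2:u+3]); x=(u-w["cx"])/w["fx"]; y=(v-w["cy"])/w["fx"]; r=np.hypot(x,y)
    return (M@np.r_[np.array([x/r*np.sin(r),-y/r*np.sin(r),-np.cos(r)])/np.cos(r)*z,1])[:3].round(1).tolist()
print("blade z",[pt(u,v) for u,v in((275,228),(285,240),(360,140),(375,158))])
```

```text
box 656.5 [626.285 -43.258 217.     44.692   1.511] n 627.1 home 627.3; s 28.3
box 164.0 [639.761 108.319  41.372  35.839   1.511] n 623.3 home 627.3; s 180.4
mat 12233.5 [ 5.30518e+02 -3.05234e+02  3.59636e+02  1.10483e+02  1.60000e-02]
mat 2012.5 [ 515.324 -112.253   84.795   81.44     1.451]
blade 31988.5 [ 528.297 -315.708  352.585  393.966    0.904]
blade z [[423.1, -290.3, 8.4], [420.6, -318.7, 8.6], [626.5, -274.9, 8.7], [627.9, -316.0, 8.5]]
```

Run:
```python
import pickle
from h import *
w,t2,s2=pickle.load(open("w7.pkl","rb"))
g=cv2.cvtColor(t2["image"],cv2.COLOR_BGR2HSV); m=(g[...,1]<60)&(g[...,2]>135); P=[]
for u in range(195,305):
    v=np.where(m[184:200,u])[0]
    if len(v)>=3: P.append([u,184+v.max()+.5])
P=np.array(P); q=plane(t2,P,35)[:,:2]
for grp in np.split(np.arange(len(P)),np.where(np.diff(P[:,0])>1)[0]+1):
    e=q[grp[2:-2]]; a,b=e@n,e@t
    print(P[grp[0],0],P[grp[-1],0],"near edge n %.1f s %.1f slope %.3f"%(a.mean(),b.mean(),np.polyfit(b,a,1)[0]))
H,S,V=[g2.astype(int) for g2 in cv2.split(cv2.cvtColor(w["image"],cv2.COLOR_BGR2HSV))]
# straightedge: fill of non-cork inside the mat's contour
k=max(blobs((H<22)&(S>70),(225,90,425,285),1500),key=cv2.contourArea)
f=cv2.drawContours(np.zeros(V.shape,np.uint8),[cv2.convexHull(k)],-1,1,-1); f=cv2.erode(f,np.ones((5,5)))
for k in blobs((f>0)&(S<60),(0,0,512,384),1000): print("blade",rect(w,cv2.convexHull(k),9,True))
```

```text
209.0 222.0 near edge n 604.8 s 180.2 slope 0.076
231.0 246.0 near edge n 604.8 s 113.8 slope -0.015
252.0 267.0 near edge n 604.9 s 53.2 slope -0.055
271.0 286.0 near edge n 604.9 s -1.5 slope -0.055
blade [ 5.29784e+02 -3.04060e+02  2.70005e+02  8.12090e+01  1.50000e-02]
```

```bash
python3 -c "
from workcell import *
finish_job(); print(read_state()['time'])"
```

```text
the job is handed in; nothing more can be done
the job is handed in; nothing more can be done
```

The four boxes now stand in line against the rail, the straightedge is back flat on its mat, and the job was handed in at about 48.5 s of the 72 s allowed.

**Grasp:** the first two grasps closed on nothing. The camera showed the real fingertips about 35 mm above the reported TCP. Going 35 mm lower under guard, the third grasp held, with a 19 mm gap.

**Pressing:** I pushed the row home and held about 15.3 N for about 1.5 s. I then backed off a few mm, raised the blade 2.5 mm and held again at 16.0–16.9 N for 1.3 s.
- Along the push no averaged reading passed 17 N. The total was about 19–20 N, counting the upward force.
- An upward force of about 10 N appeared each time the row was pressed. It was the same at both blade heights, so the bench is unlikely to be the cause, but I did not trace it.

**Last checks:**
- **Row:** the near edges of all four boxes lie at 604.8–604.9 mm along the rail's normal, against 604.8 mm expected when home. The angle fitted to each single box scattered by up to 0.08 rad. I put that down to coarse pixels, since the edges are only about 15 pixels wide.
- **Straightedge:** it lies flat, within about 1.5 mm of the mat's centre and 0.001 rad of its direction.
- **Everything else:** the other things in view looked undisturbed in the last pictures; I did not measure them.

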